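# Dial the code on the medicine box and stand the dropper bottle ready on the board

### The arm

A 7-joint arm with a two-finger parallel gripper is mounted at the origin on a cart in front of the work surface, level with it; the furniture and walls round the work are solid. World frame = base frame: x ahead of the robot, y to its left, z up, the work surface at z = 0. Lengths are in m, angles in rad, forces in N, time in s.
With the tool pointing down it reaches from about 0.425 to 0.875 m from the base axis. Payload 4.7 kg.
Tool frame: the origin (TCP) lies midway between the tips of the shut fingers; the grasp point (between the pads) lies 19 mm behind it; z points along the fingers, y is the line along which they close (so a half turn about z gives the same grasp; the last joint's range is limited). The gripper opens to 87 mm and grips with 3 to 60 N. Pads are 19 mm wide; open, the fingers measure 117 mm over their backs; the gripper's body (75 mm by 190 mm) begins 51 mm behind the grasp point.
Start: joints at [-1.168, 0.321, -0.07, 1.45, 0.023, 1.371, -0.057], TCP at [0.246, 0.601, 0.223] pointing down, gripper open.
Joint ranges: [-2.86, 2.86], [-0.3, 2.09], [-1.38, 1.24], [0.06, 2.45], [-1.56, 4.7], [0.09, 2.05], [-2.69, 2.69]. Speed limits (rad/s): [2.57, 2.57, 3.14, 3.14, 3.14, 3.14, 3.14].

### API

Orientations are given as a rotation vector (axis times angle).
In Python, from bench import ctrl gives the robot as it stands. The module is installed in compiled form; this text tells all that it offers.
- The arm moves only by the shell command python3 -m handwheel 'ROWS' [FORCE]. ROWS is JSON, a list of rows, each a list of 7 numbers: the finger opening in m, from 0 to 0.087, then the shift along the tool's x, y, z in m, then the turn, a rotation vector about the tool's x, y, z in degrees. A call has 1 to 12 rows; each row shifts and turns the commanded pose from where the row before left it, along the tool's axes as they then stand; what a row does not reach is not made up. A row lasts 1/8 s, in which the tool goes at most 62.5 mm and 10.7 degrees, less where a joint would pass 70% of its speed; a pose out of reach is approached as far as the arm can. A call is refused whole if a number of a shift passes 0.0625 or a number of a turn 10.7, either way. A call with a gripper value outside its range is refused whole. The fingers move at their own pace and stop on an object; FORCE is the grip in N (left out, the last holds). Time passes only in rows, so rows that do not move let the fingers close. It gives the time, the measured TCP pose, the force, the opening and the grip force at its end, in the units of the state.
- ctrl.get_state(): the state, without advancing time (a new reading comes with each control period).
- ctrl.get_image(name): name is "side" or "top"; returns (picture, depth): 480x640x3 uint8, blue, green, red; 480x640 float32, m along the optical axis (not along the pixel's ray), 0 where there is no reading.
- ctrl.camera_info(name): a dict with "intrinsics" (3x3 intrinsics, pixels), "D" ([k1, k2, p1, p2, k3] as OpenCV has them; the pictures are not rectified), "R" (3x3) and "t" (3): a world point X has camera coordinates R X + t. Camera axes: x right, y down, z forward; pixel columns grow to the right and rows downward; lengths in m; the calibration is good to about 2 mm. A picture is of the moment at which its call begins. camera_info takes no time and is no camera call.
- ctrl.close_job(): hands the job in; it is judged then, once.
The state is a dict: "time": time; "joint_positions": joint angles; "qd": joint speeds; "joint_torque": joint torques, N m; "position": TCP position; "tool_rot": TCP orientation; "ft_force": force on the tool from outside, world axes, zero at the start; "torque": the same for the moment, N m; "grip_width": opening from 0.0 (shut) to 1.0 (fully open); "grip_force": force on a finger pad.
Only numpy, scipy, OpenCV 4.12 (cv2) and the standard library are available. Lean on these libraries where they do the work, as an engineer would, in place of code of your own. Each camera call takes 0.05 s, during which the arm holds its last target. There are 200 camera calls.

### The job

Set the medicine box's left dial to 3 and its right dial to 7, raise the freed lid until it stands upright, and lift out the glass dropper bottle that lies inside. Lay the bottle down on the chopping board and let go of it to change your grip, then stand it upright on the board, dropper up; do not let it fall. Leave the lid open and the dials on the code, and do not disturb the mug or the teaspoon.

Things in the scene. Friction and masses are not known exactly. Their poses are not given: they have to be found in the camera images.
- lock_box: White medicine box, green cross on its lid, fixed, on the left or right of the worktop, 238 (x) x 275 (y) x 80 mm high. Origin: centre of its underside; x away from the robot to the lid hinge, y left, z up. Its front 107 mm is a low lock housing with a flat deck at z = 42 mm that carries both dials; behind it, from x = -12 mm on, is the lidded compartment.
- box_inside (a point): Centre of the compartment's inner floor, at x = 54, y = 0, z = 12 mm in the box frame. Inside 123 (x) x 267 (y) mm, 54 mm deep to the rim, walls 4 mm. A 26 mm high divider at y = +4 mm halves it: the bottle lies in the right half (-y), a roll of tape 104 x 25 mm in the left.
- dial_left (a joint): Left dial: 52 mm steel skirt with a black bar grip; its end with the white line is the pointer. Numerals 0 to 9 ring it on the deck, clockwise from above, 36 degrees apart, 0 at the lid side. rad: 0 at the 0, growing clockwise, 3 = 1.885; pointer direction in the box frame (cos, -sin). No stops, friction 0.05 N m. Frees the lid within 7 degrees of 3. Starts 0.6 to 1.45 short of it.
- dial_right (a joint): Right dial, built, numbered and counted as the left one; no stops or clicks, stays where it is left. 7 is at 4.398 rad. Frees the lid only within about 7 degrees of the 7. It starts 0.6 to 1.45 rad past the 7: turn it back, anticlockwise.
- dial_left_grip (a point): On the left dial's vertical axis (x = -69, y = +85 mm in the box frame), at z = 68 mm: where to pinch the bar grip, across its thickness. The bar is 44 mm long, 14 mm thick, and its sides can be gripped from z = 53 to 79 mm (its top). The point's x axis points along the bar to the pointer end.
- dial_right_grip (a point): The same point on the right dial (x = -69, y = -85 mm in the box frame), with the same bar.
- dial_left_pointer (a point): Turns with the left dial: 26 mm from its axis in the pointer's direction, at the height of the grip point.
- dial_right_pointer (a point): The same point on the right dial.
- mark_left_3 (a point): Fixed point where the left dial's pointer point lies when that dial is exactly at 3.
- mark_right_7 (a point): Fixed point where the right dial's pointer point lies when that dial is exactly at 7.
- lid (a joint): Lid, hinged along its rear edge (axis along the box's y, through x = 119, z = 66 mm in the box frame). rad: 0 shut, 1.57 upright, stop at 1.75. Stiff friction hinge: stays at any angle, about 3 N at the bar move it. While either dial is off the code, hooks hold it down after 0.02 rad of play. 133 mm deep, 14 mm thick.
- lid_bar (a point): Middle of the lid's lifting bar: round steel, 10 mm thick, 52 mm long, along the box's y, between the dials, 36 mm in front of the lid's front edge. Shut, it is at x = -48, y = 0, z = 72 mm in the box frame, 30 mm clear above the deck. It swings with the lid, 167 mm from the hinge. Pinched from above it can turn in the grip.
- lid_hinge (a point): Point on the lid 6 mm above the middle of the hinge line.
- bottle: Brown glass dropper bottle with a white label, 34 mm thick, 102 mm long, 0.055 to 0.09 kg: body to 62 mm from its bottom, 24 mm collar to 77 mm, then a 13 mm black rubber bulb. Origin: centre of its bottom; z runs along it to the dropper. It starts lying on the box's inner floor, roughly along the box's x, dropper to the hinge.
- board: Wooden chopping board, 340 x 220 mm, 22 mm thick, fixed, beside the box. Origin: centre of its underside; y runs along its length, away from the robot, x to the right. The near half (y below 0) is bare; mug and teaspoon are on the far half.
- mug: White mug with a handle, 78 mm wide and 101 mm high, loose, on the far half of the board, on the left. Origin: centre of its underside.
- teaspoon: Steel teaspoon, 130 x 26 x 11 mm, loose, on the far half of the board, on the right, roughly along its length. Origin: under its middle.

How it is judged:
By the outcome, as a careful person would: the job done as asked, in the order asked, and still so for the second after the job is handed in, with the robot touching nothing.
It also fails if it takes over 72 s, if anything falls off the work surface, if the arm or the gripper's body presses on something with over 40 N, if the wrist force passes 120 N, or if a joint passes its speed limit or range.

## Working session

There is one attempt and no reset: what is moved stays moved. The work goes in short steps, Python scripts to look and compute and a shell command to move; the robot and the scene stay as the last step left them, time stands still between calls to the robot, and variables do not carry over. Pictures are saved under pics/ and viewed, at most 10 in all, crops included, and the job is handed in when it is done.

```bash
mkdir -p pics
cat > h.py <<'E'
import numpy as np, cv2
from bench import ctrl
from scipy.spatial.transform import Rotation as Ro
def cam(n):
    c=ctrl.camera_info(n); return [np.array(c[k],float) for k in("intrinsics","D","R","t")]
def ray(n,uv):
    K,D,R,t=cam(n); p=cv2.undistortPoints(np.array(uv,float).reshape(-1,1,2),K,D).reshape(-1,2)
    d=np.c_[p,np.ones(len(p))]@R; return -R.T@t,d
def onz(n,uv,z):
    o,d=ray(n,uv); return o+d*((z-o[2])/d[:,2])[:,None]
def proj(n,X):
    K,D,R,t=cam(n); return cv2.projectPoints(np.array(X,float).reshape(-1,1,3),cv2.Rodrigues(R)[0],t,K,D)[0].reshape(-1,2)
def cloud(n,dep):
    v,u=np.mgrid[0:480,0:640]; K,D,R,t=cam(n)
    p=cv2.undistortPoints(np.c_[u.ravel(),v.ravel()].astype(float).reshape(-1,1,2),K,D).reshape(-1,2)
    P=np.c_[p,np.ones(len(p))]*dep.reshape(-1,1); return ((P-t)@R).reshape(480,640,3)
E
python3 - <<'E'
from h import *
for n in("top","side"):
    im,d=ctrl.get_image(n); cv2.imwrite(f"pics/{n}0.png",im); np.save(f"{n}0.npy",d)
    K,D,R,t=cam(n); print(n,K[0,0],D,-R.T@t,R[2], (d>0).mean())
print(ctrl.get_state())
E
```

```text
top 567.4910374285436 [0.06326885 0.         0.         0.         0.        ] [ 0.45631179 -0.00418198  1.20705665] [ 0.08949063  0.00970764 -0.99594035] 0.9959375
side 543.291258795866 [-0.08520874  0.          0.          0.          0.        ] [0.53976048 0.76844461 0.74842106] [-0.01198816 -0.75577586 -0.65472065] 0.9959895833333333
{'time': 0.1, 'joint_positions': array([-1.16790958,  0.32176335, -0.07013844,  1.45153336,  0.02262096,
        1.37077519, -0.05692168]), 'qd': array([ 5.85572173e-04, -1.34242832e-03, -3.11308289e-04, -3.02039297e-03,
        5.54853110e-05,  2.10362902e-04,  1.33103355e-03]), 'joint_torque': array([ 5.62191497e-05, -4.92569947e+01, -4.05807188e-01, -3.13399994e+01,
       -6.42835326e-02,  3.94646998e-02,  7.00328542e-05]), 'position': array([0.24623156, 0.60103899, 0.22157175]), 'tool_rot': array([-6.06726568e-01, -3.08220900e+00,  2.63084767e-03]), 'ft_force': array([-0.15463976, -0.69598782,  0.84656685]), 'torque': array([0.0230453 , 0.02795067, 0.04339025]), 'grip_force': 0.0, 'grip_width': 0.9986345106933981}
```

View pics/top0.png

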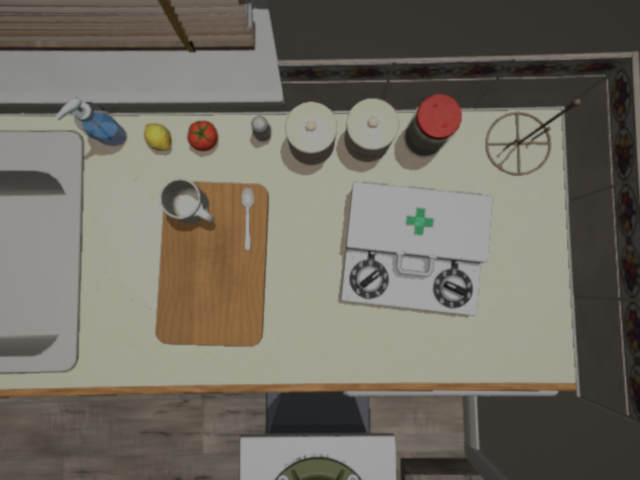

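View pics/side0.png

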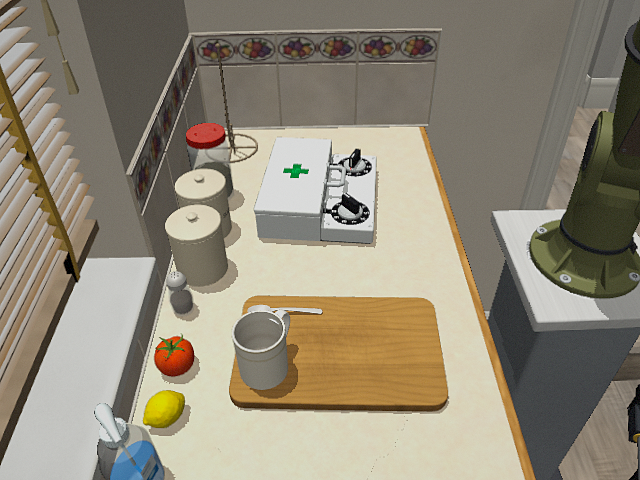

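The top view shows the board at (212,265), the mug at (183,201) and the spoon at (248,218). The box is at about (418,247), with dials at (370,279) and (453,288) and the lid bar at (415,264). The side view agrees. Next I'll get the poses numerically and take a close crop of the dials.

```bash
cat > m.py <<'E'
from h import *
im=cv2.imread("pics/top0.png"); d=np.load("top0.npy"); C=cloud("top",d)
hsv=cv2.cvtColor(im,cv2.COLOR_BGR2HSV)
def rect(mask):
    m=cv2.morphologyEx(mask.astype(np.uint8),cv2.MORPH_OPEN,np.ones((3,3)))
    c=max(cv2.findContours(m,0,1)[0],key=cv2.contourArea); return c
reg=np.zeros((480,640),bool); reg[170:330,330:510]=1
c=rect(reg&(C[...,2]>.066)&(C[...,2]<.095)&(hsv[...,1]<60)|(reg&(hsv[...,0]>50)&(hsv[...,0]<80)&(hsv[...,1]>120)))
P=onz("top",c.reshape(-1,2),.080)
r=cv2.minAreaRect(P[:,:2].astype(np.float32)); print("lid",r); print(cv2.boxPoints(r))
c=rect((hsv[...,0]<20)&(hsv[...,1]>90)&(C[...,2]>.01)&(C[...,2]<.035)&(np.arange(640)<300))
r=cv2.minAreaRect(onz("top",c.reshape(-1,2),.022)[:,:2].astype(np.float32)); print("board",r)
g=(hsv[...,0]>50)&(hsv[...,0]<80)&(hsv[...,1]>120)&reg
print("cross",onz("top",[np.argwhere(g)[:,::-1].mean(0)],.08))
print("medians z: lid",np.median(C[190:205,400:440,2]),"deck",np.median(C[292:300,395:425,2]),"board",np.median(C[280:320,190:240,2]),"table",np.median(C[300:340,280:330,2]))
cr=cv2.resize(im[240:320,335:485],None,fx=5,fy=5,interpolation=cv2.INTER_CUBIC); cv2.imwrite("pics/dials0.png",cr)
E
python3 m.py
```

```text
lid ((0.5610229969024658, -0.20460011065006256), (0.2789534628391266, 0.1774420291185379), 83.03142547607422)
[[ 0.45603538 -0.33228242]
 [ 0.6321666  -0.35381058]
 [ 0.6660106  -0.0769178 ]
 [ 0.48987937 -0.05538964]]
board ((0.5057270526885986, 0.21429646015167236), (0.21813079714775085, 0.3373814523220062), 87.2113265991211)
cross [[ 0.58081343 -0.20807909  0.08      ]]
medians z: lid 0.08170434625731546 deck 0.043222554618994345 board 0.022026770388579548 table 0.0015628279489846716
```

View pics/dials0.png

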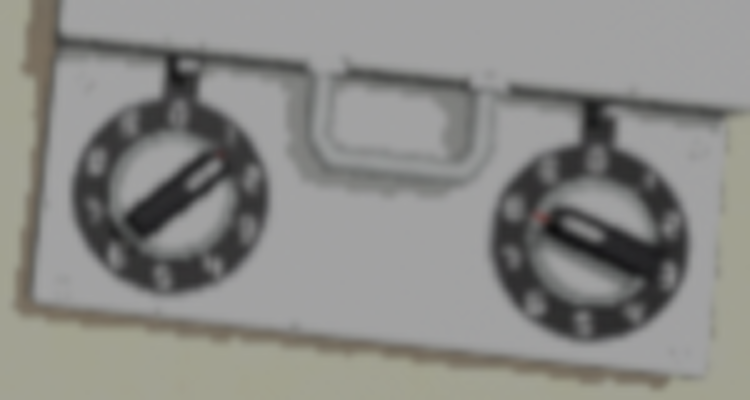

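The crop shows the left pointer end at about (220,153) with its tail at (133,232), so the dial reads about 1.2. The right pointer end is at (543,217) with its tail at (655,268), so it reads about 8.

```bash
cat > g.py <<'E'
from h import *
yaw=np.deg2rad(-6.97); O=np.array([.5282,-.2006])
def b2w(x,y): c,s=np.cos(yaw),np.sin(yaw); return O+np.array([c*x-s*y,s*x+c*y])
def dl(x,y,z,head=None,n=None):
    "tool-frame delta to TCP target; head = world heading of tool x, deg mod 180"
    s=ctrl.get_state(); R=Ro.from_rotvec(s["tool_rot"]).as_matrix(); w=np.array([x,y,z])-s["position"]
    h=np.degrees(np.arctan2(R[1,0],R[0,0])); print("pos",s["position"].round(4),"tilt",R[:,2].round(4),"head",h.round(2))
    print("shift tool mm",(R.T@w*1000).round(1))
    if head is not None: print("turn z deg",(-(head-h)+90)%180-90)
E
cat > d.py <<'E'
from g import *
for nm,a,b,y in(("L",(220,153),(133,232),.085),("R",(543,217),(655,268),-.085)):
    P=onz("top",np.array([a,b])/5+[335,240],.079)[:,:2]; v=P[0]-P[1]; h=np.degrees(np.arctan2(v[1],v[0]))
    print(nm,"head",h,"dial rad",np.radians(np.degrees(yaw)-h)%(2*np.pi),"len",np.linalg.norm(v),"mid",P.mean(0),"pred",b2w(-.069,y))
im=cv2.imread("pics/top0.png");g=cv2.cvtColor(im,cv2.COLOR_BGR2GRAY);d=np.load("top0.npy");C=cloud("top",d)
for nm,y in(("L",.085),("R",-.085)):
    c=b2w(-.069,y); r=np.hypot(C[...,0]-c[0],C[...,1]-c[1]); m=(C[...,2]>.070)&(C[...,2]<.09)&(r<.03)
    P=onz("top",np.argwhere(m)[:,::-1],.079)[:,:2]; q=cv2.minAreaRect(P.astype(np.float32)); w,V=np.linalg.eigh(np.cov(P.T))
    print(nm,m.sum(),q,"pca head",np.degrees(np.arctan2(V[1,1],V[0,1])))
s=b2w(-.069,.085); dl(s[0],s[1],.16,0)
E
python3 d.py
```

```text
L head -48.63034620827549 dial rad 0.7271102088551427 len 0.04659825303972737 mid [ 0.46794202 -0.10854334] pred [ 0.47002464 -0.10785504]
R head 64.71091709258799 dial rad 5.032117293064845 len 0.04737464707814133 mid [ 0.44692526 -0.27353104] pred [ 0.4493952  -0.27659871]
L 158 ((0.46744707226753235, -0.1083838939666748), (0.015438447706401348, 0.043743837624788284), 41.42220687866211) pca head 127.22603929543723
R 166 ((0.447490394115448, -0.27667513489723206), (0.04473632201552391, 0.014130566269159317), 62.597564697265625) pca head 64.21063229832001
pos [0.2462 0.601  0.2216] tilt [-6.0e-04 -1.6e-03 -1.0e+00] head 157.73
shift tool mm [-475.8 -571.1   62.6]
turn z deg -22.272346344007133
```

```bash
sed -i 's/-6.97/-6.9/; s/\[.5282,-.2006\]/[.5262,-.2010]/' g.py
python3 -m handwheel '[[0.04,-0.0395,-0.0476,0,0,0,0],[0.04,-0.0395,-0.0476,0,0,0,0],[0.04,-0.0395,-0.0476,0,0,0,0],[0.04,-0.0395,-0.0476,0,0,0,0],[0.04,-0.0395,-0.0476,0,0,0,0],[0.04,-0.0395,-0.0476,0,0,0,0],[0.04,-0.0395,-0.0476,0,0,0,0],[0.04,-0.0395,-0.0476,0,0,0,0],[0.04,-0.0395,-0.0476,0,0,0,0],[0.04,-0.0395,-0.0476,0,0,0,0],[0.04,-0.0395,-0.0476,0,0,0,0],[0.04,-0.0395,-0.0476,0,0,0,0]]' 20
python3 -c "
from g import *
dl(.4675,-.1083,.12,-49.5)"
```

```text
time: 1.6
position: [0.4686, -0.1086, 0.2225]
tool_rot: [0.606, 3.082, 0.001]
ft_force: [-0.2, 0.6, 0.1]
grip_width: 0.459
grip_force: 0.0
pos [ 0.4686 -0.1086  0.2225] tilt [ 7.e-04  7.e-04 -1.e+00] head 157.74
shift tool mm [  1.2  -0.3 102.5]
turn z deg 27.243488808819052
```

```bash
python3 -m handwheel '[[0.04,0.001,0,0.025,0,0,9.1],[0.04,0,0,0.025,0,0,9.1],[0.04,0,0,0.025,0,0,9],[0.04,0,0,0.025,0,0,0],[0.04,0,0,0.025,0,0,0],[0.04,0,0,0.025,0,0,0],[0.04,0,0,0.016,0,0,0],[0,0,0,0,0,0,0],[0,0,0,0,0,0,0],[0,0,0,0,0,0,0]]' 25
python3 -c "
from g import *
dl(.4675,-.1083,.056,-114.9)"
```

```text
time: 2.85
position: [0.4685, -0.1064, 0.0575]
tool_rot: [1.314, 2.852, 0.002]
ft_force: [0.0, -1.0, 0.0]
grip_width: 0.205
grip_force: 0.0
pos [ 0.4685 -0.1064  0.0575] tilt [ 1.9e-03  3.0e-04 -1.0e+00] head 130.53
shift tool mm [-0.8 -2.   1.5]
turn z deg 65.4292850434199
```

```bash
python3 -m handwheel '[[0,-0.001,-0.001,0,0,0,0],[0,0,0,0,0,0,0],[0,0,0,0,0,0,0]]' 25
python3 -c "
from g import *
dl(.4675,-.1083,.056,-114.9)"
```

```text
time: 3.22
position: [0.4678, -0.1072, 0.0574]
tool_rot: [-1.314, -2.853, -0.002]
ft_force: [-2.4, 1.4, 6.4]
grip_width: 0.161
grip_force: 25.0
pos [ 0.4678 -0.1072  0.0574] tilt [ 5.0e-04  1.5e-03 -1.0e+00] head 130.53
shift tool mm [-0.7 -1.   1.4]
turn z deg 65.43327028629159
```

```bash
python3 -m handwheel '[[0,0,0,0,0,0,9.35],[0,0,0,0,0,0,9.35],[0,0,0,0,0,0,9.35],[0,0,0,0,0,0,9.35],[0,0,0,0,0,0,9.35],[0,0,0,0,0,0,9.35],[0,0,0,0,0,0,9.35],[0,0,0,0,0,0,0],[0,0,0,0,0,0,0]]' 25
python3 -c "
from g import *
dl(.4675,-.1083,.056,-114.9)
s=b2w(-.069,-.085);print(s)"
```

```text
time: 4.35
position: [0.4706, -0.1069, 0.0575]
tool_rot: [2.645, 1.689, 0.009]
ft_force: [5.8, 2.3, -3.4]
grip_width: 0.159
grip_force: 25.0
pos [ 0.4706 -0.1069  0.0575] tilt [ 6.5e-03  5.0e-04 -1.0e+00] head 65.12
shift tool mm [-2.6 -2.2  1.4]
turn z deg 0.021905377378118374
[ 0.44748811 -0.27709493]
```

```bash
python3 -m handwheel '[[0.04,0,0,0,0,0,0],[0.04,0,0,0,0,0,0],[0.04,0,0,-0.03,0,0,0],[0.04,0,0,-0.05,0,0,0]]' 25
python3 -c "
from g import *
dl(.448,-.2767,.1,64.4)"
```

```text
time: 4.85
position: [0.4655, -0.1079, 0.136]
tool_rot: [-2.648, -1.688, 0.007]
ft_force: [1.8, 1.4, 0.4]
grip_width: 0.44
grip_force: 0.0
pos [ 0.4655 -0.1079  0.136 ] tilt [-4.6e-03 -9.0e-04 -1.0e+00] head 65.04
shift tool mm [-160.3   55.5   36.2]
turn z deg 0.6412517730219633
```

```bash
python3 -m handwheel '[[0.04,-0.0533,0.0185,0,0,0,0.6],[0.04,-0.0533,0.0185,0,0,0,0],[0.04,-0.0533,0.0185,0,0,0,0],[0.04,0,0,0,0,0,0],[0.04,0,0,0,0,0,0]]' 25
python3 - <<'E'
from g import *
dl(.4475,-.2767,.0565,64.4)
im,_=ctrl.get_image("top"); cv2.imwrite("pics/d1.png",cv2.resize(im[240:320,335:485],None,fx=5,fy=5,interpolation=cv2.INTER_CUBIC))
E
```

```text
time: 5.48
position: [0.4489, -0.2755, 0.1362]
tool_rot: [-2.657, -1.674, 0.001]
ft_force: [0.7, 0.1, 0.4]
grip_width: 0.459
grip_force: 0.0
pos [ 0.4489 -0.2755  0.1362] tilt [-9.e-04  9.e-04 -1.e+00] head 64.44
shift tool mm [-1.7 -0.7 79.7]
turn z deg 0.0436696887728516
```

View pics/d1.png

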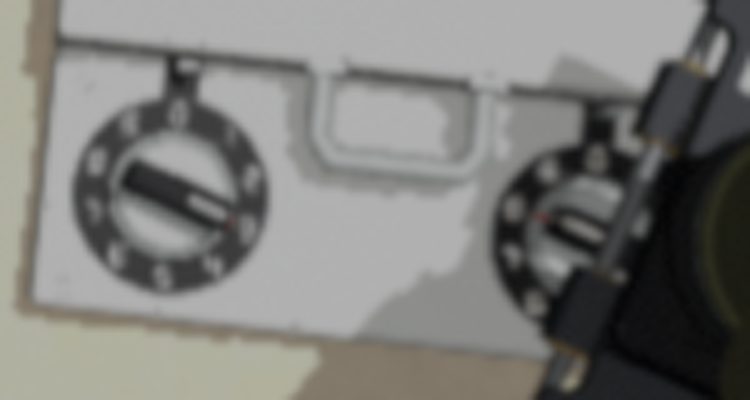

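The left pointer tip is at (234,219) with its tail at (128,172), on or very near the 3. I'll turn that into an angle while I pinch the right dial.

```bash
python3 -m handwheel '[[0.04,-0.001,-0.001,0.03,0,0,0],[0.04,-0.001,0,0.03,0,0,0],[0.04,0,0,0.02,0,0,0],[0,0,0,0,0,0,0],[0,0,0,0,0,0,0],[0,0,0,0,0,0,0],[0,0,0,0,0,0,0],[0,0,0,0,0,0,0]]' 25
python3 - <<'E'
from g import *
P=onz("top",np.array([(234,219),(128,172)])/5+[335,240],.079)[:,:2]; v=P[0]-P[1]; h=np.degrees(np.arctan2(v[1],v[0])); print("L dial rad",np.radians(-6.9-h))
dl(.4475,-.2767,.0565,-6.9-252)
E
```

```text
time: 6.52
position: [0.4491, -0.278, 0.0576]
tool_rot: [2.655, 1.675, 0.003]
ft_force: [3.2, -1.1, 2.4]
grip_width: 0.156
grip_force: 25.0
L dial rad 1.87850722887703
pos [ 0.4491 -0.278   0.0576] tilt [ 0.0032 -0.0012 -1.    ] head 64.48
shift tool mm [ 0.5 -2.   1.1]
turn z deg -36.61517054350054
```

Left reads 1.879 against a target of 1.885. Now I'll turn the right dial back.

```bash
python3 -m handwheel '[[0,0,0,0,0,0,-9.15],[0,0,0,0,0,0,-9.15],[0,0,0,0,0,0,-9.15],[0,0,0,0,0,0,-9.15],[0,0,0,0,0,0,0],[0,0,0,0,0,0,0]]' 25
python3 -c "
from g import *
dl(.4475,-.2767,.0565,-6.9-252)"
python3 -m handwheel '[[0.04,0,0,0,0,0,0],[0.04,0,0,0,0,0,0],[0.04,0,0,-0.03,0,0,0],[0.04,0,0,-0.05,0,0,0],[0.04,0,0,0,0,0,0]]' 25
python3 - <<'E'
from g import *
p=b2w(-.048,0); print(p); dl(p[0],p[1],.14,-6.9+90)
E
```

```text
time: 7.28
position: [0.4491, -0.278, 0.0576]
tool_rot: [1.998, 2.421, 0.002]
ft_force: [4.0, -0.8, 5.7]
grip_width: 0.161
grip_force: 25.0
pos [ 0.4491 -0.278   0.0576] tilt [ 0.0032 -0.0011 -1.    ] head 100.93
shift tool mm [ 1.6 -1.3  1.1]
turn z deg -0.1667842213796007
time: 7.9
position: [0.4484, -0.2784, 0.1391]
tool_rot: [1.996, 2.422, 0.003]
ft_force: [-0.3, 0.0, -0.7]
grip_width: 0.453
grip_force: 0.0
[ 0.47854765 -0.19523343]
pos [ 0.4484 -0.2784  0.1391] tilt [ 3.8e-03 -7.0e-04 -1.0e+00] head 101.02
shift tool mm [75.9 45.5 -0.9]
turn z deg 17.920555484898614
```

```bash
python3 -m handwheel '[[0.026,0.038,0.0228,0,0,0,0],[0.026,0.038,0.0228,0,0,0,0],[0.026,0,0,0,0,0,9],[0.026,0,0,0,0,0,9],[0.026,0,0,0,0,0,0]]' 15
python3 - <<'E'
from g import *
p=b2w(-.048,0); dl(p[0],p[1],.055,-6.9+90)
im,d=ctrl.get_image("top"); cv2.imwrite("pics/d2.png",cv2.resize(im[240:320,335:485],None,fx=5,fy=5,interpolation=cv2.INTER_CUBIC))
# bar from first depth/pic
C=cloud("top",np.load("top0.npy")); Q=(C[...,:2]-O)@np.array([[np.cos(yaw),-np.sin(yaw)],[np.sin(yaw),np.cos(yaw)]])
m=(abs(Q[...,1])<.018)&(Q[...,0]>-.07)&(Q[...,0]<-.03)&(C[...,2]>.062); print("bar box xyz",m.sum(),Q[m].mean(0),np.percentile(Q[m][:,0],[5,95]),C[m][:,2].mean())
th=np.radians(np.arange(0,97.5,7.5)); x=-167*np.cos(th)+6*np.sin(th); z=167*np.sin(th)+6*np.cos(th)
for a,b in zip(np.diff(x),-np.diff(z)): print(a.round(1),b.round(1),end='; ')
E
```

```text
time: 8.52
position: [0.4762, -0.1936, 0.1351]
tool_rot: [-2.348, -2.083, 0.003]
ft_force: [-0.2, -1.3, -1.0]
grip_width: 0.299
grip_force: 0.0
pos [ 0.4762 -0.1936  0.1351] tilt [-3.4e-03  6.0e-04 -1.0e+00] head 83.15
shift tool mm [-1.4  2.8 80.1]
turn z deg 0.05233864320088344
bar box xyz 91 [-0.04871963 -0.00041425] [-0.05313636 -0.04435086] 0.07685175437883915
2.2 -21.7; 5.0 -21.3; 7.8 -20.4; 10.4 -19.2; 12.8 -17.7; 15.0 -15.9; 16.9 -13.8; 18.6 -11.5; 19.9 -9.0; 20.9 -6.3; 21.6 -3.5; 21.8 -0.6;
```

View pics/d2.png

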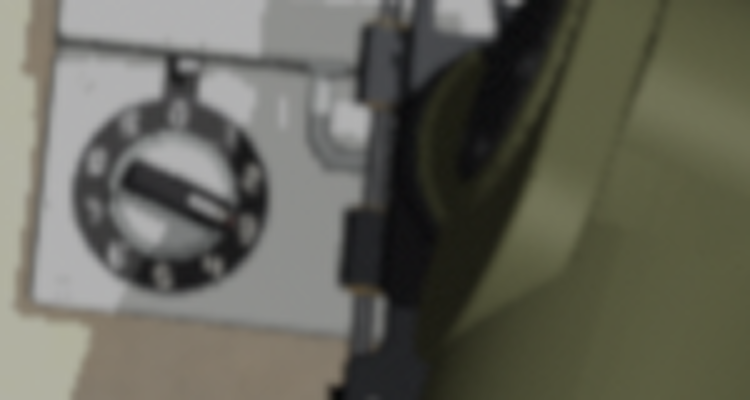

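The left dial is still on 3 (tip at (234,222)). The gripper is over the lid bar and hides the right dial. I'll pinch the bar now.

```bash
python3 -m handwheel '[[0.026,-0.001,0.002,0.03,0,0,0],[0.026,0,0,0.03,0,0,0],[0.026,0,0,0.02,0,0,0],[0,0,0,0,0,0,0],[0,0,0,0,0,0,0],[0,0,0,0,0,0,0],[0,0,0,0,0,0,0]]' 15
python3 -m handwheel '[[0,0,0.001,-0.0105,0,0,0],[0,0,0.0012,-0.0112,0,0,0],[0,0,0,0,0,0,0]]' 15
```

```text
time: 9.45
position: [0.4803, -0.1957, 0.0574]
tool_rot: [2.35, 2.083, 0.002]
ft_force: [0.8, -1.2, 1.3]
grip_width: 0.105
grip_force: 15.0
time: 9.82
position: [0.4825, -0.1959, 0.0797]
tool_rot: [2.35, 2.083, 0.002]
ft_force: [3.2, -2.8, 0.5]
grip_width: 0.11
grip_force: 15.0
```

The lid is free, since the bar rose 22 mm with low force. I'll continue the arc.

```bash
python3 -m handwheel '[[0,0,0.005,-0.0213,0,0,0],[0,0,0.0078,-0.0204,0,0,0],[0,0,0.0104,-0.0192,0,0,0],[0,0,0.0128,-0.0177,0,0,0],[0,0,0.015,-0.0159,0,0,0],[0,0,0,0,0,0,0]]' 15
python3 -m handwheel '[[0,0,0.0169,-0.0138,0,0,0],[0,0,0.0186,-0.0115,0,0,0],[0,0,0.0199,-0.009,0,0,0],[0,0,0.0209,-0.0063,0,0,0],[0,0,0.0216,-0.0035,0,0,0],[0,0,0.0218,-0.0006,0,0,0],[0,0,0.004,0,0,0,0],[0,0,0,0,0,0,0]]' 15
python3 -c "
from g import *
p=b2w(.125,0);dl(p[0],p[1],.233-.0155,83.1)"
```

```text
time: 10.58
position: [0.53, -0.2017, 0.1739]
tool_rot: [-2.348, -2.079, 0.005]
ft_force: [-7.7, 1.6, 9.2]
grip_width: 0.11
grip_force: 15.0
time: 11.58
position: [0.6556, -0.2169, 0.2185]
tool_rot: [2.351, 2.083, 0.001]
ft_force: [1.6, -1.7, 3.8]
grip_width: 0.11
grip_force: 15.0
pos [ 0.6556 -0.2169  0.2185] tilt [ 1.e-03 -3.e-04 -1.e+00] head 83.08
shift tool mm [ 0.2 -5.4  1. ]
turn z deg -0.01590271256409892
```

```bash
python3 -m handwheel '[[0.04,0,0,0,0,0,0],[0.04,0,0,0,0,0,0],[0.04,0,0,-0.03,0,0,0],[0.06,0,-0.03,-0.03,0,0,0],[0.06,0.06,-0.01,0,0,0,0],[0.06,0.06,-0.01,0,0,0,0],[0.06,0.06,-0.01,0,0,0,0],[0.06,0.06,-0.01,0,0,0,0],[0.06,0.03,0,0,0,0,0],[0.06,0,0,0,0,0,0]]' 15
python3 - <<'E'
from g import *
for n in("top","side"):
    im,d=ctrl.get_image(n); cv2.imwrite(f"pics/{n}1.png",im); np.save(f"{n}1.npy",d)
a=cv2.imread("pics/top1.png")[150:330,320:500]; b=cv2.imread("pics/side1.png")[90:270,220:400]
cv2.imwrite("pics/open.png",cv2.resize(np.hstack([a,b]),None,fx=2.2,fy=2.2,interpolation=cv2.INTER_CUBIC))
E
```

```text
time: 12.82
position: [0.6175, 0.0642, 0.2765]
tool_rot: [-2.343, -2.09, 0.001]
ft_force: [-0.2, -1.2, -0.5]
grip_width: 0.689
grip_force: 0.0
```

View pics/open.png

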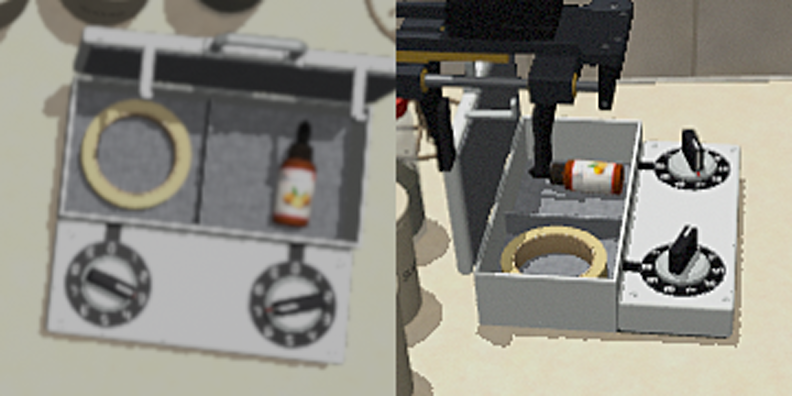

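The lid stands upright. The left dial points at 3 and the right at 7. The bottle lies in the right half, from its bottom at about crop (291,225) to the bulb tip at (306,125), i.e. px (452,252) to (459,207). Measuring it now.

```bash
cat >> g.py <<'E'
    import json; open("log.txt","a").write(json.dumps([list(map(float,s[k])) for k in("joint_positions","position","tool_rot")])+"\n")
E
python3 - <<'E'
from g import *
im=cv2.imread("pics/top1.png"); d=np.load("top1.npy"); C=cloud("top",d); hsv=cv2.cvtColor(im,cv2.COLOR_BGR2HSV)
R2=np.array([[np.cos(yaw),-np.sin(yaw)],[np.sin(yaw),np.cos(yaw)]])
Q=(C[...,:2]-O)@R2; z=C[...,2]
m=(Q[...,0]>-.003)&(Q[...,0]<.108)&(Q[...,1]<-.01)&(Q[...,1]>-.128)&(z>.021)&(z<.06)
m=cv2.morphologyEx(m.astype(np.uint8),cv2.MORPH_OPEN,np.ones((3,3)))>0
n,l,s,_=cv2.connectedComponentsWithStats(m.astype(np.uint8)); k=1+np.argmax(s[1:,4]); m=l==k; print(s[k])
q=Q[m]; c=q.mean(0); w,V=np.linalg.eigh(np.cov(q.T)); a=V[:,1]*np.sign(V[0,1]); t=(q-c)@a; u=(q-c)@np.array([-a[1],a[0]])
print("c",c,"axis",a,np.degrees(np.arctan2(a[1],a[0])),"t",t.min(),t.max(),"u",u.min(),u.max(),"zmax",np.percentile(z[m],95))
for lo,hi in((-.06,-.02),(-.02,0),(0,.02),(.02,.05)):
    g=(t>lo)&(t<hi); print(g.sum(), q[g].mean(0), z[m][g].max())
ar=np.degrees(np.arctan2(R2@a@[0,1],R2@a@[1,0]))
E
python3 -c "
from g import *
p=b2w(.04,-.07);dl(p[0],p[1],.2,90)
print(open('log.txt').read())"
```

```text
[443 205  21  49 683]
c [ 0.04476075 -0.07984233] axis [ 0.99604737 -0.08882368] -5.095937710560953 t -0.04086361650741023 0.06018456006792591 u -0.019937094210136234 0.016062105875837313 zmax 0.046362128793712126
185 [ 0.01406419 -0.07754408] 0.05096834217515046
175 [ 0.03481699 -0.07872187] 0.04855909375286777
163 [ 0.05456527 -0.07996256] 0.04850827061416991
133 [ 0.07748378 -0.08320619] 0.04568705713175909
pos [0.6178 0.0589 0.2771] tilt [-9.e-04 -1.e-03 -1.e+00] head 83.05
shift tool mm [-338.9  -19.3   77.5]
turn z deg -6.949151132888801
[[-0.719136925085091, 0.28089423148123754, 0.7258976234390004, 1.4677165196220072, -0.18509839630924088, 1.4640765223493042, -0.1142171501498303], [0.6177712507253961, 0.058862418610441704, 0.27713965766977994], [2.3518281485559505, 2.0825821048305486, -0.0021046169904921233]]
```

```bash
python3 -m handwheel '[[0.052,-0.0565,-0.008,0,0,0,0],[0.052,-0.0565,-0.008,0,0,0,0],[0.052,-0.0565,-0.005,0,0,0,0],[0.052,-0.0565,0,0,0,0,0],[0.052,-0.0565,0,0,0,0,0],[0.052,-0.0565,0,0,0,0,0],[0.052,0,0,0,0,0,10.4],[0.052,0,0,0,0,0,10.4],[0.052,0,0,0,0,0,10.4],[0.052,0,0,0,0,0,10.4],[0.052,0,0,0,0,0,10.4],[0.052,0,0,0,0,0,10.4]]' 15
python3 -m handwheel '[[0.052,0,0,0,0,0,10.4],[0.052,0,0,0,0,0,10.4],[0.052,0,0,0,0,0,10.4],[0.052,0,0,0,0,0,0],[0.052,0,0,0,0,0,0]]'
python3 -c "
from g import *
p=b2w(.040,-.0792);dl(p[0],p[1],.017,-11);print(ctrl.get_state()['joint_positions'].round(2))"
```

```text
time: 14.42
position: [0.5547, -0.2766, 0.2777]
tool_rot: [3.093, 0.548, -0.0]
ft_force: [0.4, -0.3, 0.1]
grip_width: 0.599
grip_force: 0.0
time: 15.05
position: [0.5557, -0.2753, 0.2776]
tool_rot: [-3.128, 0.287, -0.0]
ft_force: [1.5, 0.3, 0.2]
grip_width: 0.599
grip_force: 0.0
pos [ 0.5557 -0.2753  0.2776] tilt [ 0.  0. -1.] head -10.47
shift tool mm [  2.4   8.9 260.6]
turn z deg 0.5328779761292708
[-0.46  0.42  1.18  1.48 -0.38  1.5  -1.04]
```

```bash
python3 -m handwheel '[[0.052,0.002,0.009,0.05,0,0,0.5],[0.052,0,0,0.06,0,0,0],[0.052,0,0,0.06,0,0,0],[0.052,0,0,0.03,0,0,0],[0.052,0,0,0,0,0,0]]'
python3 -c "
from g import *
p=b2w(.040,-.0792);dl(p[0],p[1],.017,-11);print(ctrl.get_state()['joint_positions'].round(2))"
```

```text
time: 15.68
position: [0.5549, -0.2827, 0.0752]
tool_rot: [-3.126, 0.3, 0.007]
ft_force: [-0.0, 0.2, 0.6]
grip_width: 0.6
grip_force: 0.0
pos [ 0.5549 -0.2827  0.0752] tilt [-0.0045  0.0017 -1.    ] head -10.97
shift tool mm [ 2.   1.5 58.2]
turn z deg 0.030306618979167865
[-0.36  0.58  1.04  1.71 -0.54  1.17 -0.93]
```

```bash
python3 -m handwheel '[[0.052,0.001,0.001,0.03,0,0,0],[0.052,0,0,0.02,0,0,0],[0.052,0,0,0.007,0,0,0],[0.052,0,0,0,0,0,0],[0,0,0,0,0,0,0],[0,0,0,0,0,0,0],[0,0,0,0,0,0,0],[0,0,0,0,0,0,0]]' 15
python3 -c "
from g import *
p=b2w(.040,-.0792);dl(p[0],p[1],.017,-11)"
```

```text
time: 16.68
position: [0.5579, -0.2851, 0.0211]
tool_rot: [3.126, -0.302, 0.002]
ft_force: [-0.0, -0.4, 3.2]
grip_width: 0.363
grip_force: 15.0
pos [ 0.5579 -0.2851  0.0211] tilt [ 9.e-04 -7.e-04 -1.e+00] head -11.03
shift tool mm [-1.6 -0.3  4.1]
turn z deg -0.03167843156009553
```

```bash
python3 -m handwheel '[[0.045,0,0,0,0,0,0],[0.045,0,0,0.0045,0,0,0],[0.045,0,0,0,0,0,0],[0,0,0,0,0,0,0],[0,0,0,0,0,0,0],[0,0,0,0,0,0,0]]' 20
python3 -c "
from g import *
p=b2w(.040,-.0792);dl(p[0],p[1],.017,-11)"
```

```text
time: 17.42
position: [0.5576, -0.2846, 0.016]
tool_rot: [3.127, -0.302, 0.0]
ft_force: [0.4, -0.6, -0.6]
grip_width: 0.357
grip_force: 20.0
pos [ 0.5576 -0.2846  0.016 ] tilt [ 1.e-04 -0.e+00 -1.e+00] head -11.03
shift tool mm [-1.2  0.  -1. ]
turn z deg -0.02922027906170399
```

```bash
python3 -m handwheel '[[0,0,0,-0.01,0,0,0],[0,0,0,-0.02,0,0,0],[0,0,0,-0.04,0,0,0],[0,0,0,-0.05,0,0,0],[0,0,0,-0.05,0,0,0],[0,0,0,0,0,0,0]]' 20
python3 -c "
from g import *
dl(.46,.205,.19,24);s=ctrl.get_state();print(s['joint_positions'].round(2),s['grip_force'],s['grip_width'])"
```

```text
time: 18.18
position: [0.5593, -0.2863, 0.191]
tool_rot: [3.125, -0.302, 0.012]
ft_force: [0.2, -1.2, -1.5]
grip_width: 0.359
grip_force: 20.0
pos [ 0.5593 -0.2863  0.191 ] tilt [ 0.0074 -0.0024 -1.    ] head -11.04
shift tool mm [-191.5 -463.2   -0.9]
turn z deg -35.04289407422866
[-0.41  0.48  1.13  1.59 -0.45  1.35 -0.99] 19.982523936778307 0.35866173872335216
```

```bash
python3 -m handwheel '[[0,-0.0213,-0.0515,0,0,0,0],[0,-0.0213,-0.0515,0,0,0,0],[0,-0.0213,-0.0515,0,0,0,0],[0,-0.0213,-0.0515,0,0,0,0],[0,-0.0213,-0.0515,0,0,0,0],[0,-0.0213,-0.0515,0,0,0,0],[0,-0.0213,-0.0515,0,0,0,0],[0,-0.0213,-0.0515,0,0,0,0],[0,-0.0213,-0.0515,0,0,0,0],[0,0,0,0,0,0,-9],[0,0,0,0,0,0,-9],[0,0,0,0,0,0,-9]]' 20
python3 -m handwheel '[[0,0,0,0,0,0,-8],[0,0,0,0,0,0,0]]'
python3 - <<'E'
from g import *
dl(.46,.205,.1,24);s=ctrl.get_state();print(s['joint_positions'].round(2),s['grip_force'],s['grip_width'])
for n in("top","side"):
    im,d=ctrl.get_image(n); cv2.imwrite(f"pics/{n}2.png",im); np.save(f"{n}2.npy",d)
a=cv2.imread("pics/top2.png")[150:370,100:320]; b=cv2.imread("pics/side2.png")[200:420,220:440]
cv2.imwrite("pics/held.png",cv2.resize(np.hstack([a,b]),None,fx=1.8,fy=1.8,interpolation=cv2.INTER_CUBIC))
E
```

```text
time: 19.68
position: [0.4574, 0.2067, 0.1851]
tool_rot: [3.109, 0.445, -0.002]
ft_force: [0.3, 0.2, -0.8]
grip_width: 0.366
grip_force: 20.0
time: 19.92
position: [0.4575, 0.2067, 0.1853]
tool_rot: [3.073, 0.65, -0.002]
ft_force: [-0.1, 0.6, -0.8]
grip_width: 0.361
grip_force: 20.0
pos [0.4575 0.2067 0.1853] tilt [-9.e-04 -4.e-04 -1.e+00] head 23.88
shift tool mm [ 1.7  2.5 85.3]
turn z deg -0.12292749104106804
[-1.4   0.01  0.94  1.89 -0.01  1.25 -1.61] 19.98153703752905 0.36121145421350687
```

View pics/held.png

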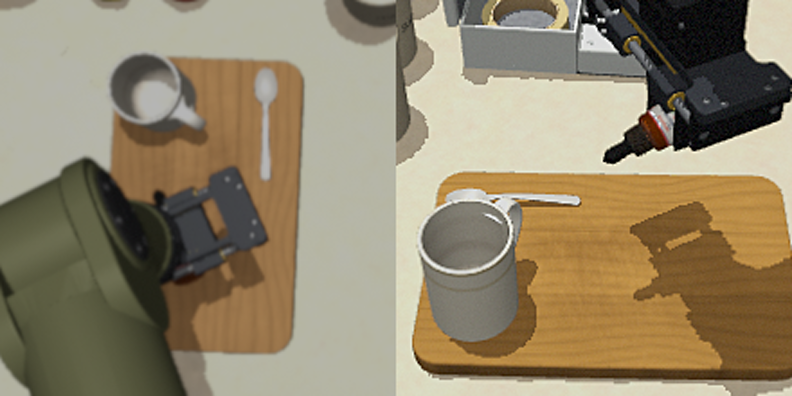

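The top view shows the gripper with the bottle over the bare near half of the board, the mug and spoon untouched. The side view shows the dropper pointing outward. Lowering it to lay it down.

```bash
python3 -m handwheel '[[0,0.001,0.001,0.05,0,0,0],[0,0,0,0.05,0,0,0],[0,0,0,0.04,0,0,0],[0,0,0,0.01,0,0,0],[0,0,0,0,0,0,0]]' 20
python3 -c "
from g import *
dl(.46,.205,.0265,24);s=ctrl.get_state();print(s['joint_positions'].round(2),s['grip_force'],s['grip_width'])"
```

```text
time: 20.65
position: [0.4598, 0.2064, 0.0363]
tool_rot: [3.073, 0.651, 0.001]
ft_force: [0.5, -0.1, -0.4]
grip_width: 0.362
grip_force: 20.0
pos [0.4598 0.2064 0.0363] tilt [ 5.e-04 -4.e-04 -1.e+00] head 23.91
shift tool mm [-0.4  1.4  9.8]
turn z deg -0.08849590699884402
[-1.29  0.27  0.92  2.04 -0.26  0.95 -1.39] 19.996597819263116 0.3623312537238752
```

```bash
python3 -m handwheel '[[0,0,0,0.005,0,0,0],[0,0,0,0.003,0,0,0],[0,0,0,0.0015,0,0,0],[0,0,0,0,0,0,0]]' 20
python3 -m handwheel '[[0.05,0,0,0,0,0,0],[0.05,0,0,0,0,0,0],[0.05,0,0,0,0,0,0],[0.06,0,0,-0.03,0,0,0],[0.06,0,0,-0.06,0,0,0],[0.06,0,0,-0.06,0,0,0],[0.06,0,-0.06,0,0,0,0],[0.06,0,-0.06,0,0,0,0],[0.06,0,0,0,0,0,0]]'
python3 - <<'E'
from g import *
dl(.46,.205,.1,24)
for n in("top","side"):
    im,d=ctrl.get_image(n); cv2.imwrite(f"pics/{n}3.png",im); np.save(f"{n}3.npy",d)
a=cv2.imread("pics/top3.png")[150:370,100:320]; b=cv2.imread("pics/side3.png")[200:420,220:440]
cv2.imwrite("pics/laid.png",cv2.resize(np.hstack([a,b]),None,fx=1.8,fy=1.8,interpolation=cv2.INTER_CUBIC))
E
```

```text
time: 21.15
position: [0.4594, 0.2068, 0.0285]
tool_rot: [-3.071, -0.652, 0.002]
ft_force: [-6.9, -2.2, 13.9]
grip_width: 0.359
grip_force: 20.0
time: 22.28
position: [0.4074, 0.3215, 0.1763]
tool_rot: [-3.069, -0.667, 0.0]
ft_force: [0.0, -0.3, -0.1]
grip_width: 0.688
grip_force: 0.0
pos [0.4074 0.3215 0.1763] tilt [-4.e-04  9.e-04 -1.e+00] head 24.53
shift tool mm [ -0.5 127.9  76.2]
turn z deg 0.5260375874116221
```

View pics/laid.png

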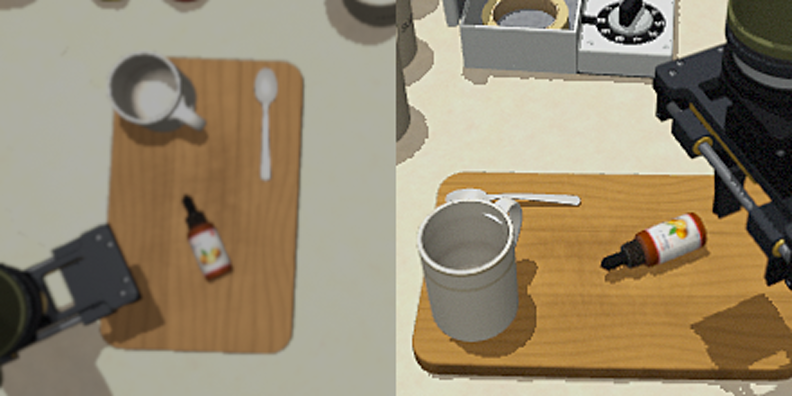

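The bottle lies on the near half, with its bottom at about px (223,304) and its dropper tip at (204,259). The mug and spoon haven't moved. I'll measure the pose and test the tilt range in free air.

```bash
cat > bm.py <<'E'
from g import *
import sys
C=cloud("top",np.load("top3.npy")); z=C[...,2]
m=(C[...,0]>.37)&(C[...,0]<.56)&(C[...,1]>.15)&(C[...,1]<.275)&(z>.0285)&(z<.075)
n,l,s,_=cv2.connectedComponentsWithStats(m.astype(np.uint8)); m=l==1+np.argmax(s[1:,4])
P=onz("top",np.argwhere(m)[:,::-1],.040)[:,:2]; c=P.mean(0); w,V=np.linalg.eigh(np.cov(P.T)); a=V[:,1]*np.sign(V[0,1])
t=(P-c)@a;u=(P-c)@[-a[1],a[0]]
print("head",np.degrees(np.arctan2(a[1],a[0])),"t",t.min(),t.max(),"u",u.min(),u.max())
b=c+a*t.min(); print("bottom",b,"tip",c+a*t.max(),"body mid-u", u[t<.01].max()/2+u[t<.01].min()/2,"zmax",z[m].max())
E
python3 bm.py
python3 -m handwheel '[[0.06,0,0.06,0,0,-10,0],[0.06,0,0.06,0,0,-10,0],[0.06,0,0,0,0,-5,0],[0.06,0,0,0,0,0,0]]'
python3 -c "
from g import *
dl(.46,.205,.1,24);s=ctrl.get_state();print(s['joint_positions'].round(2))"
```

```text
head 24.14955740337126 t -0.041704540398046115 0.059252275557945676 u -0.016930112966696397 0.0169613997714183
bottom [0.42130238 0.19102368] tip [0.51342352 0.23232711] body mid-u 1.564340236095106e-05 zmax 0.06082184333052666
time: 22.88
position: [0.4608, 0.2043, 0.175]
tool_rot: [2.916, 0.611, -0.648]
ft_force: [-0.3, -1.0, -0.8]
grip_width: 0.687
grip_force: 0.0
pos [0.4608 0.2043 0.175 ] tilt [-0.3872 -0.1735 -0.9055] head 23.63
shift tool mm [31.4 -1.2 68.1]
turn z deg -0.37212534773793493
[-1.14  0.54  0.95  1.55 -0.33  1.7  -1.3 ]
```

```bash
python3 -m handwheel '[[0.06,0,0,0,0,10,0],[0.06,0,0,0,0,10,0],[0.06,0,0,0,0,10,0],[0.06,0,0,0,0,10,0],[0.06,0,0,0,0,10,0],[0.06,0,0,0,0,10,0],[0.06,0,0,0,0,10,0],[0.06,0,0,0,0,0,0]]'
python3 -c "
from g import *
dl(.46,.205,.1,24);s=ctrl.get_state();print(s['joint_positions'].round(2))"
python3 -m handwheel '[[0.06,0,0,0,0,10,0],[0.06,0,0,0,0,10,0],[0.06,0,0,0,0,0,0]]'
python3 -c "
from g import *
dl(.46,.205,.1,24);s=ctrl.get_state();print(s['joint_positions'].round(2))"
```

```text
time: 23.88
position: [0.4584, 0.208, 0.1892]
tool_rot: [-2.913, -0.616, -0.569]
ft_force: [-0.1, -1.1, -0.6]
grip_width: 0.686
grip_force: 0.0
pos [0.4584 0.208  0.1892] tilt [ 0.3375  0.1814 -0.9237] head 23.51
shift tool mm [-33.8   6.   82.4]
turn z deg -0.48727474973320284
[-0.86 -0.3   0.33  2.19  0.14  0.85 -1.75]
time: 24.25
position: [0.4636, 0.2268, 0.1837]
tool_rot: [-2.828, -0.623, -0.71]
ft_force: [0.0, -1.2, 0.2]
grip_width: 0.689
grip_force: 0.0
pos [0.4636 0.2268 0.1837] tilt [ 0.4157  0.2499 -0.8745] head 23.96
shift tool mm [-51.   22.5  66.3]
turn z deg -0.044521438991779405
[-0.41 -0.3  -0.06  2.25 -0.08  0.69 -1.57]
```

Outward tilt is limited here because q2 reaches its stop. Instead I'll end with the tool coming in from the left and flipped. I'll test that orientation in free air.

```bash
cat >> g.py <<'E'
def to(pos,head,tilt):
    s=ctrl.get_state(); R=Ro.from_rotvec(s["tool_rot"]); h=np.radians(head)
    T=Ro.from_matrix(np.array([[np.cos(h),np.sin(h),0],[np.sin(h),-np.cos(h),0],[0,0,-1]]))*Ro.from_euler("y",tilt,degrees=True)
    rel=R.inv()*T; print("pos",s["position"].round(4),"dir",R.as_matrix()[:,2].round(3),"q",s["joint_positions"].round(2),"F",s["ft_force"].round(1),"w",s["grip_width"].round(3))
    print("rotvec tool deg",np.degrees(rel.as_rotvec()).round(2),"shift now-frame mm",(R.inv().apply(np.array(pos)-s["position"])*1000).round(1))
E
python3 -c "
from g import *
to((.46,.205,.2),24,0)"
```

```text
Traceback (most recent call last):
  File "g.py", line 14, in to
    rel=R.inv()*T; print("pos",s["position"].round(4),"dir",R.as_matrix()[:,2].round(3),"q",s["joint_positions"].round(2),"F",s["ft_force"].round(1),"w",s["grip_width"].round(3))
                                                                                                                                                         ^^^^^^^^^^^^^^^^^^^^^
AttributeError: 'float' object has no attribute 'round'
```

```bash
sed -i 's/s\["grip_width"\].round(3)/round(s["grip_width"],3)/' g.py
python3 -c "
from g import *
to((.46,.205,.2),24,0)"
```

```text
pos [0.4636 0.2268 0.1837] dir [ 0.416  0.25  -0.874] q [-0.41 -0.3  -0.06  2.25 -0.08  0.69 -1.57] F [ 0.  -1.2  0.2] w 0.689
rotvec tool deg [ -3.33 -28.82   0.82] shift now-frame mm [ -2.8  17.3 -21.2]
```

```bash
python3 -m handwheel '[[0.06,0,0.009,-0.01,-1.1,-9.6,0.3],[0.06,0,0.008,-0.01,-1.1,-9.6,0.3],[0.06,0,0,0,-1.1,-9.6,0.3],[0.06,0,0,0,0,0,-10.6],[0.06,0,0,0,0,0,-10.6],[0.06,0,0,0,0,0,-10.6],[0.06,0,0,0,0,0,-10.6],[0.06,0,0,0,0,0,-10.6],[0.06,0,0,0,0,0,-10.6],[0.06,0,0,0,0,0,-10.6],[0.06,0,0,0,0,0,-10.6],[0.06,0,0,0,0,0,-10.6]]'
python3 -c "
from g import *
to((.46,.205,.2),120,0)"
python3 -m handwheel '[[0.06,0,0,0,0,-10.6,0],[0.06,0,0,0,0,-10.6,0],[0.06,0,0,0,0,-10.6,0],[0.06,0,0,0,0,-10.6,0],[0.06,0,0,0,0,-10.6,0],[0.06,0,0,0,0,-10.6,0],[0.06,0,0,0,0,0,0]]'
python3 -c "
from g import *
to((.46,.205,.2),120,-65)"
```

```text
time: 25.75
position: [0.4645, 0.2096, 0.2027]
tool_rot: [1.571, 2.717, 0.001]
ft_force: [-0.7, -0.3, -0.0]
grip_width: 0.686
grip_force: 0.0
pos [0.4645 0.2096 0.2027] dir [ 0.003 -0.001 -1.   ] q [-0.39  0.04 -0.09  1.82  0.01  1.28  0.04] F [-0.7 -0.3 -0. ] w 0.686
rotvec tool deg [ 0.12  0.15 -0.08] shift now-frame mm [-1.7 -6.2  2.7]
time: 26.62
position: [0.4628, 0.2125, 0.1995]
tool_rot: [1.046, 1.812, -0.653]
ft_force: [-1.1, -0.3, 0.2]
grip_width: 0.694
grip_force: 0.0
pos [0.4628 0.2125 0.1995] dir [ 0.448 -0.778 -0.441] q [-0.84  0.41 -0.29  1.84  0.94  1.74 -0.89] F [-1.1 -0.3  0.2] w 0.694
rotvec tool deg [-0.07 -1.17  0.07] shift now-frame mm [-2.7 -6.2  4.4]
```

```bash
python3 -m handwheel '[[0.06,0,0,0,0,10.6,0],[0.06,0,0,0,0,10.6,0],[0.06,0,0,0,0,10.6,0],[0.06,0,0,0,0,10.6,0],[0.06,0,0,0,0,10.6,0],[0.06,0,0,0,0,10.6,0],[0.06,0,0,0,0,0,-10.5],[0.06,0,0,0,0,0,-10.5],[0.06,0,0,0,0,0,-10.5],[0.06,0,0,0,0,0,-10.5],[0.06,0,0,0,0,0,-10.5],[0.06,0,0,0,0,0,-10.5]]'
python3 -m handwheel '[[0.06,0,0,0,0,0,-10.5],[0.06,0,0,0,0,0,-10.5],[0.06,0,0,0,0,10,0],[0.06,0,0,0,0,10,0],[0.06,0,0,0,0,0,0],[0.06,0,0,0,0,0,0]]'
python3 -c "
from g import *
to((.4587,.2078,.028),204.1,20)"
```

```text
time: 28.12
position: [0.4662, 0.2085, 0.2055]
tool_rot: [-0.075, 3.132, 0.007]
ft_force: [0.9, -0.2, 0.6]
grip_width: 0.69
grip_force: 0.0
time: 28.88
position: [0.4652, 0.209, 0.2037]
tool_rot: [0.57, -2.747, 0.098]
ft_force: [-0.1, -0.0, 1.0]
grip_width: 0.687
grip_force: 0.0
pos [0.4652 0.209  0.2037] dir [-0.308 -0.133 -0.942] q [-0.32  0.31 -0.17  1.55  0.02  1.63  1.48] F [-0.1 -0.   1. ] w 0.687
rotvec tool deg [ 0.23  0.41 -0.6 ] shift now-frame mm [-52.8   1.5 167.7]
```

```bash
python3 -m handwheel '[[0.055,-0.026,0.001,0.02,0.2,0.4,-0.6],[0.055,-0.0265,0,0.02,0,0,0],[0.055,0,0,0.05,0,0,0],[0.055,0,0,0.04,0,0,0],[0.055,0,0,0.018,0,0,0],[0.055,0,0,0,0,0,0]]'
python3 -c "
from g import *
to((.4587,.2078,.028),204.1,20)"
```

```text
time: 29.62
position: [0.4623, 0.2091, 0.0462]
tool_rot: [0.584, -2.734, 0.102]
ft_force: [0.3, -0.2, -0.9]
grip_width: 0.632
grip_force: 0.0
pos [0.4623 0.2091 0.0462] dir [-0.315 -0.14  -0.939] q [-0.33  0.46 -0.17  1.69  0.05  1.35  1.48] F [ 0.3 -0.2 -0.9] w 0.632
rotvec tool deg [ 0.07 -0.16  0.04] shift now-frame mm [-2.7  0.3 18.4]
```

```bash
python3 -m handwheel '[[0.055,-0.002,0,0.01,0,0,0],[0.055,0,0,0.0075,0,0,0],[0.055,0,0,0,0,0,0],[0,0,0,0,0,0,0],[0,0,0,0,0,0,0],[0,0,0,0,0,0,0],[0,0,0,0,0,0,0],[0,0,0,0,0,0,0]]' 25
python3 -c "
from g import *
to((.4587,.2078,.028),204.1,20)"
```

```text
time: 30.62
position: [0.4585, 0.2077, 0.0278]
tool_rot: [0.584, -2.732, 0.101]
ft_force: [1.0, -0.4, 0.9]
grip_width: 0.361
grip_force: 25.0
pos [0.4585 0.2077 0.0278] dir [-0.317 -0.14  -0.938] q [-0.33  0.47 -0.17  1.71  0.05  1.32  1.48] F [ 1.  -0.4  0.9] w 0.361
rotvec tool deg [ 0.11 -0.27  0.05] shift now-frame mm [-0.1  0.1 -0.3]
```

```bash
python3 -m handwheel '[[0,0,0,-0.01,0,0,0],[0,0,0,-0.03,0,0,0],[0,0,0,-0.05,0,0,0],[0,0,0,-0.04,0,0,0],[0,0,0,0,0,-7,0],[0,0,0,0,0,-7,0],[0,0,0,0,0,-6.2,0],[0,0,0,0,0,0,7],[0,0,0,0,0,0,10.5],[0,0,0,0,0,0,10.5],[0,0,0,0,0,0,10.5],[0,0,0,0,0,0,10.5]]' 25
python3 -m handwheel '[[0,0,0,0,0,0,10.5],[0,0,0,0,0,0,10.5],[0,0,0,0,0,0,10.5],[0,0,0,0,0,0,3.5],[0,0,0,0,0,-7,0],[0,0,0,0,0,-10,0],[0,0,0,0,0,-10,0],[0,0,0,0,0,-10,0],[0,0,0,0,0,-10,0],[0,0,0,0,0,-10,0],[0,0,0,0,0,-10,0],[0,0,0,0,0,0,0]]' 25
python3 - <<'E'
from g import *
to((.47,.21,.15),120,-70)
for n in("top","side"):
    im,d=ctrl.get_image(n); cv2.imwrite(f"pics/{n}4.png",im); np.save(f"{n}4.npy",d)
a=cv2.imread("pics/top4.png")[150:370,100:320]; b=cv2.imread("pics/side4.png")[200:420,220:440]
cv2.imwrite("pics/up.png",cv2.resize(np.hstack([a,b]),None,fx=1.8,fy=1.8,interpolation=cv2.INTER_CUBIC))
E
```

```text
time: 32.12
position: [0.4994, 0.226, 0.1501]
tool_rot: [-0.685, -3.063, -0.001]
ft_force: [-0.0, 0.4, -1.2]
grip_width: 0.358
grip_force: 25.0
time: 33.62
position: [0.4974, 0.2272, 0.1455]
tool_rot: [1.009, 1.773, -0.679]
ft_force: [-0.1, 0.5, -0.5]
grip_width: 0.363
grip_force: 25.0
pos [0.4974 0.2272 0.1455] dir [ 0.461 -0.796 -0.393] q [-0.95  0.56 -0.12  1.78  0.96  1.67 -0.92] F [-0.1  0.5 -0.5] w 0.363
rotvec tool deg [ 0.11 -3.12  0.64] shift now-frame mm [ -4.3 -32.3  -0.7]
```

View pics/up.png

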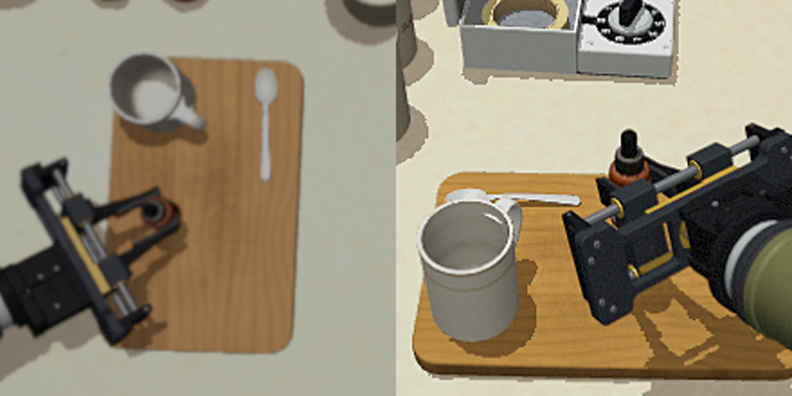

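The bottle is upright in the grip with the dropper up, its bulb at crop (155,210) in the top view. The mug and spoon are clear. I'll fix the last 3°, shift to open board and lower.

```bash
python3 -m handwheel '[[0,-0.002,-0.016,0,0,-1.5,0.3],[0,-0.002,-0.016,0,0,-1.5,0.3],[0,0,0,0,0,0,0],[0,0.0235,0,0.0085,0,0,0],[0,0.0235,0,0.0085,0,0,0],[0,0.014,0,0.005,0,0,0],[0,0,0,0,0,0,0],[0,0,0,0,0,0,0]]' 25
python3 - <<'E'
from g import *
to((.47,.21,.063),120,-69.8)
im,d=ctrl.get_image("side"); cv2.imwrite("pics/side5.png",im)
E
```

```text
time: 34.72
position: [0.4733, 0.2093, 0.0892]
tool_rot: [1.0, 1.715, -0.686]
ft_force: [-0.8, 0.8, -1.6]
grip_width: 0.364
grip_force: 25.0
pos [0.4733 0.2093 0.0892] dir [ 0.471 -0.812 -0.344] q [-0.98  0.64 -0.12  1.85  0.97  1.64 -1.07] F [-0.8  0.8 -1.6] w 0.364
rotvec tool deg [ 0.09  0.07 -0.55] shift now-frame mm [25.3 -2.7  7. ]
```

```bash
python3 -m handwheel '[[0,0.0095,0,0.0034,0,0,-0.5],[0,0.0075,0,0.0027,0,0,0],[0,0,0,0,0,0,0],[0,0,0,0,0,0,0]]' 25
python3 -m handwheel '[[0,0.003,0,0.0011,0,0,0],[0,0,0,0,0,0,0]]' 25
python3 -m handwheel '[[0,0.002,0,0.0007,0,0,0],[0,0,0,0,0,0,0]]' 25
python3 -c "
from g import *
to((.47,.21,.063),120,-69.8)"
```

```text
time: 35.28
position: [0.4729, 0.2092, 0.0703]
tool_rot: [0.992, 1.72, -0.693]
ft_force: [-1.3, -0.2, -0.2]
grip_width: 0.361
grip_force: 25.0
time: 35.52
position: [0.4729, 0.2092, 0.067]
tool_rot: [0.992, 1.721, -0.693]
ft_force: [0.1, -0.2, -0.1]
grip_width: 0.36
grip_force: 25.0
time: 35.78
position: [0.4728, 0.2092, 0.0649]
tool_rot: [0.992, 1.721, -0.693]
ft_force: [0.2, 0.1, -0.6]
grip_width: 0.36
grip_force: 25.0
pos [0.4728 0.2092 0.0649] dir [ 0.47  -0.813 -0.344] q [-0.99  0.69 -0.12  1.84  0.97  1.62 -1.09] F [ 0.2  0.1 -0.6] w 0.36
rotvec tool deg [0.07 0.07 0.03] shift now-frame mm [ 2.5 -2.1 -1.3]
```

```bash
python3 -m handwheel '[[0,0.0015,0,0.0005,0,0,0],[0,0,0,0,0,0,0]]' 25
python3 -m handwheel '[[0,0.001,0,0.0004,0,0,0],[0,0,0,0,0,0,0]]' 25
python3 -m handwheel '[[0,0.001,0,0.0004,0,0,0],[0,0,0,0,0,0,0]]' 25
```

```text
time: 36.02
position: [0.4728, 0.2092, 0.0633]
tool_rot: [0.992, 1.721, -0.693]
ft_force: [-0.4, 0.7, -0.2]
grip_width: 0.362
grip_force: 25.0
time: 36.28
position: [0.4729, 0.2092, 0.0623]
tool_rot: [0.992, 1.72, -0.693]
ft_force: [0.0, -0.2, -0.7]
grip_width: 0.359
grip_force: 25.0
time: 36.52
position: [0.4729, 0.2092, 0.0612]
tool_rot: [0.992, 1.721, -0.693]
ft_force: [1.1, -0.2, -0.7]
grip_width: 0.358
grip_force: 25.0
```

```bash
python3 -m handwheel '[[0,0.001,0,0.0004,0,0,0],[0,0,0,0,0,0,0]]' 25 | sed -n '2p;4p'
python3 -m handwheel '[[0,0.001,0,0.0004,0,0,0],[0,0,0,0,0,0,0]]' 25 | sed -n '2p;4p'
python3 - <<'E'
from g import *
to((.47,.21,.063),120,-69.8)
im,d=ctrl.get_image("side"); cv2.imwrite("pics/side6.png",im); np.save("side6.npy",d)
cv2.imwrite("pics/low.png",cv2.resize(im[230:400,270:440],None,fx=3.5,fy=3.5,interpolation=cv2.INTER_CUBIC))
E
```

```text
position: [0.473, 0.2092, 0.0603]
ft_force: [0.3, 0.5, -1.3]
position: [0.4731, 0.209, 0.0602]
ft_force: [-1.4, 0.5, 4.9]
pos [0.4731 0.209  0.0602] dir [ 0.471 -0.813 -0.342] q [-0.99  0.7  -0.12  1.84  0.97  1.62 -1.1 ] F [-1.4  0.5  4.9] w 0.359
rotvec tool deg [ 0.05  0.18 -0.03] shift now-frame mm [-1.8 -2.1 -3.2]
```

View pics/low.png

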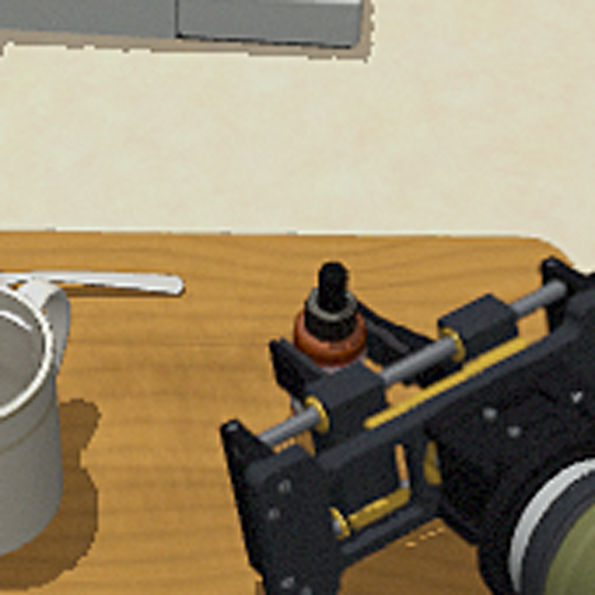

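Contact at about 5 N, and the bottle looks vertical (bulb at crop (332,275), collar (332,310)). I'll release it gently and back out along the tool axis.

```bash
python3 -m handwheel '[[0,0.0006,0,0.0002,0,0,0],[0,0,0,0,0,0,0],[0.033,0,0,0,0,0,0],[0.036,0,0,0,0,0,0],[0.042,0,0,0,0,0,0],[0.055,0,0,0,0,0,0],[0.06,0,0,0,0,0,0],[0.06,0,0,0,0,0,0]]' 10
python3 -m handwheel '[[0.06,0,0,-0.015,0,0,0],[0.06,0,0,-0.03,0,0,0],[0.06,0,0,-0.04,0,0,0],[0.06,0,0,-0.05,0,0,0],[0.06,-0.02,0,-0.05,0,0,0],[0.06,-0.04,0,0,0,0,0],[0.06,-0.04,0,0,0,0,0],[0.06,0,0,0,0,0,0],[0.06,0,0,0,0,0,0]]'
python3 - <<'E'
from g import *
for n in("top","side"):
    im,d=ctrl.get_image(n); cv2.imwrite(f"pics/{n}7.png",im)
a=cv2.imread("pics/top7.png"); b=cv2.imread("pics/side7.png")
cv2.imwrite("pics/fin.png",np.hstack([a[130:370,130:530],b[100:420,200:470]] if 0 else [cv2.resize(a[150:350,110:510],(480,240)),cv2.resize(b[120:420,220:470],(200,240))]))
E
```

```text
time: 38.08
position: [0.4729, 0.2092, 0.0585]
tool_rot: [0.992, 1.721, -0.693]
ft_force: [0.8, -0.1, 0.1]
grip_width: 0.671
grip_force: 0.0
time: 39.2
position: [0.4024, 0.3302, 0.2157]
tool_rot: [0.992, 1.722, -0.692]
ft_force: [-0.1, 0.7, -0.4]
grip_width: 0.694
grip_force: 0.0
```

View pics/fin.png

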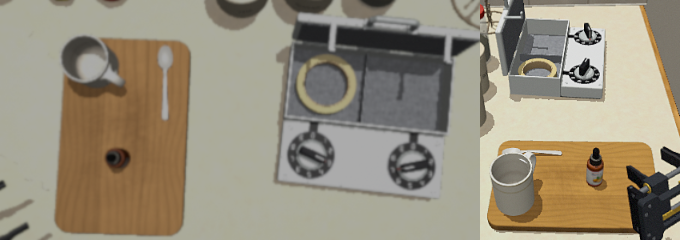

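The bottle stands on the board at (118,157), dropper up. The lid is open, the dials are on the code, the mug and spoon are in place, and the arm is clear.

```bash
python3 -c "
from bench import ctrl
print(ctrl.close_job())"
```

```text
the job is handed in; nothing more can be done
None
```

Job handed in at about 39 s: the dials are on 3 and 7, the lid stands upright, and the bottle was laid down, regripped and now stands on the board dropper up, with the mug and spoon undisturbed; I viewed 11 pictures, one over the limit of 10.

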